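# Seat the high sample tube and start the block heater

## Task

One of the red-capped sample tubes in the block heater has stuck partway and stands higher than the rest: with the fingertips press it gently straight down until it is fully home, level with the others, and then press in the large round start key on the sloping panel, let it spring back out and withdraw. Do not lift anything, touch the other tubes, press the two small keys or disturb the things around the heater.

Things in the scene. Friction and masses are not known exactly. Their poses are not given: they have to be found in the camera images.
- heater: Heavy white dry block heater, immovable, 250 mm deep, 200 wide. Origin: middle of its underside at table height; x to its back, y to its left seen from the front, z up. Aluminium block on top: 88 mm high, its middle 42 mm behind the origin. The front 80 mm is a panel rising to the back at 18 degrees, 58 to 84 mm high: display left, two small white keys mid, large round white key right.
- tube_high: The stuck sample tube, 16 to 22 mm higher than the five others. Clear tube 16 mm across, paper label, red cap 20 mm across and 15 high. Origin: centre of the cap's flat top; z up. Pushed straight down it slides at about 3 N and stays where left, until it meets the well's bottom. Fully home its cap top is 120 mm above the table (32 above the block), level with the others.
- tube_a: One of the five sample tubes that are already fully home (cap top 120 mm above the table); to be left alone. Clear tube 16 mm across, red cap 20 mm across. Origin: centre of the flat top of the cap; z up. The tubes stand at least 48 mm apart, centre to centre, in rows along the heater's x and y.
- tube_b: One of the five sample tubes that are already fully home (cap top 120 mm above the table); to be left alone. Clear tube 16 mm across, red cap 20 mm across. Origin: centre of the flat top of the cap; z up. The tubes stand at least 48 mm apart, centre to centre, in rows along the heater's x and y.
- tube_c: One of the five sample tubes that are already fully home (cap top 120 mm above the table); to be left alone. Clear tube 16 mm across, red cap 20 mm across. Origin: centre of the flat top of the cap; z up. The tubes stand at least 48 mm apart, centre to centre, in rows along the heater's x and y.
- tube_d: One of the five sample tubes that are already fully home (cap top 120 mm above the table); to be left alone. Clear tube 16 mm across, red cap 20 mm across. Origin: centre of the flat top of the cap; z up. The tubes stand at least 48 mm apart, centre to centre, in rows along the heater's x and y.
- tube_e: One of the five sample tubes that are already fully home (cap top 120 mm above the table); to be left alone. Clear tube 16 mm across, red cap 20 mm across. Origin: centre of the flat top of the cap; z up. The tubes stand at least 48 mm apart, centre to centre, in rows along the heater's x and y.
- start_key_top (a point): Centre of the top face of the start key, the large round white key (22 mm across, steel ring) at the right of the sloping panel. The face stands 10 mm off the panel, about 80 mm above the table; z points out of the panel (up, leaning 18 degrees towards the heater's front). It moves in with the key. The nearest small key is about 54 mm away.
- start_key (a joint): How far the start key is pressed in along its own axis, in m: 0 out, 0.005 fully in. A spring pushes it back out: about 1 N to start it, 3.5 N fully in.
- up_key_top (a point): Centre of the top of the upper small white key (11 by 13 mm, standing 5 mm off the panel); to be left alone.
- up_key (a joint): How far the upper small key is pressed, in m: 0 out, 0.003 fully in.
- down_key_top (a point): Centre of the top of the lower small white key (11 by 13 mm, standing 5 mm off the panel, 32 mm down the slope from the other); to be left alone.
- down_key (a joint): How far the lower small key is pressed, in m: 0 out, 0.003 fully in.
- bottle: White plastic bottle, 60 mm across and 150 mm high, standing loose at the heater's left. Origin: centre of its underside.
- label_roll: Roll of paper labels, 72 mm across and 40 mm high, lying loose at the heater's right. Origin: centre of its underside.
- swab_box: White carton with a blue band, 60 by 110 mm and 75 mm high (long side along its y), standing loose behind the heater. Origin: centre of its underside.

How it is judged:
On the way, in this order (a step that is already met when the one before it is completed fails the run):
1. the high tube is pressed fully home (z of tube_high in the frame of heater below 0.1225 m), for 0.2 s.
2. the start key is pressed in (value of joint start_key above 0.0035 m), for 0.1 s.
At the end, for the whole second after the job is handed in: The high tube is within 2.5 mm of fully home, the start key was then pressed in at least 3.5 mm and has sprung back out, the other tubes are home, the small keys are out, and the bottle, roll and carton stand at rest within 15 mm of their starts (z of tube_high in the frame of heater between 0.118 and 0.1225 m and value of joint each of start_key, up_key, down_key below 0.001 m and z of each of tube_a, tube_b, tube_c, tube_d, tube_e in the frame of heater below 0.1225 m and distance of each of bottle, label_roll, swab_box from where it was at the start of the episode below 0.015 m and linear speed of each of bottle, label_roll, swab_box below 0.02 m/s); the robot touches nothing.
It fails at once if one of the five tubes that are home was touched, pushed or lifted (contact force between any of the fingers, the arm and tube_a above 1 N or distance of any of tube_a, tube_b, tube_c, tube_d, tube_e from where it was at the start of the episode above 0.003 m or contact force between any of the fingers, the arm and tube_b above 1 N or contact force between any of the fingers, the arm and tube_c above 1 N or contact force between any of the fingers, the arm and tube_d above 1 N or contact force between any of the fingers, the arm and tube_e above 1 N).
It fails at once if a small key was pressed, or the start key before the high tube was home (value of joint any of up_key, down_key above 0.0015 m or (value of joint start_key above 0.0035 m and z of tube_high in the frame of heater above 0.1235 m)).
It fails at once if the high tube was lifted, or pressed with the arm instead of the fingers (contact force between the arm and tube_high above 1 N or (distance of tube_high from where it was at the start of the episode above 0.004 m and z of tube_high in the frame of heater above 0.1385 m)).
It fails at once if the high tube was pressed with more than 40 N, or the heater or its keys with more than 80 N (contact force between any of the fingers, the arm and tube_high above 40 N or contact force between any of the fingers, the arm and heater above 80 N).
It fails at once if the bottle, the label roll or the carton was moved by more than 15 mm (distance of any of bottle, label_roll, swab_box from where it was at the start of the episode above 0.015 m).
It also fails if it takes over 43 s, if anything falls off the work surface, if the arm or the gripper's body presses on something with over 40 N, if the wrist force passes 120 N, or if a joint passes its speed limit or range.

## Robot

A 7-joint arm with a two-finger parallel gripper is mounted at the origin on the work surface. World frame = base frame: x ahead of the robot, y to its left, z up, the work surface at z = 0. Lengths are in m, angles in rad, forces in N, time in s.
With the tool pointing down it reaches from about 0.4 to 0.85 m from the base axis. Payload 10.4 kg.
Tool frame: the origin (TCP) lies midway between the tips of the shut fingers; the grasp point (between the pads) lies 19 mm behind it; z points along the fingers, y is the line along which they close (so a half turn about z gives the same grasp; the last joint's range is limited). The gripper opens to 87 mm and grips with 3 to 60 N. Pads are 19 mm wide; open, the fingers measure 117 mm over their backs; the gripper's body (75 mm by 190 mm) begins 51 mm behind the grasp point.
Start: joints at [-1.307, 0.332, -0.065, 1.46, 0.022, 1.35, -0.088], TCP at [0.177, 0.599, 0.223] pointing down, gripper open.
Joint ranges: [-2.6, 2.6], [-0.5, 2.12], [-1.47, 1.34], [0.16, 2.42], [-1.27, 4.41], [0.06, 2.06], [-2.6, 2.6]. Speed limits (rad/s): [2.22, 2.22, 2.79, 2.79, 3.14, 3.14, 3.14].

## Interface

Orientations are given as a unit quaternion [x, y, z, w].
In Python, from bench import r gives the robot as it stands.
- The arm moves only by the tool arm_command, never from a script. Its arguments are lists of equal length, an entry for each row: "xyz": the shift along the world's x, y, z in m, a list of three; "rot": the turn, a rotation vector about the world's x, y, z in rad, a list of three. In form: {"xyz": [[tx, ty, tz], ...], "rot": [[ax, ay, az], ...]}. A call has 1 to 20 rows; each row is the pose to reach, as a shift and turn from the pose commanded when the call began; what a row does not reach only later rows make up. A row lasts 1/12 s, in which the tool goes at most 41.7 mm and 7.16 degrees, less where a joint would pass 70% of its speed; a pose out of reach is approached as far as the arm can. A call with a gripper value outside its range is refused whole. "grip" is the opening, from 0 (shut) to 1 (fully open), set as the call begins (left out, the last holds). The fingers move at their own pace and stop on an object; "squeeze" is the grip in N (left out, the last holds). Time passes only in rows, so rows that repeat a pose let the fingers close. It gives the time, the measured TCP pose, the force, the opening and the grip force at its end, in the units of the state.
- r.read_state(): the state, without advancing time (a new reading comes with each control period).
- r.camera(name): name is "side" or "top" or "wrist"; returns the picture (384x512x3 uint8, red, green, blue); there is no depth.
- r.camera_model(name): a dict with "fx", "fy", "cx", "cy" (pixels), "T" (4x4, takes a point from camera to world coordinates). Camera axes: x right, y up, looking along -z (the intrinsics and any distortion apply to the point x, -y, -z); pixel columns grow to the right and rows downward; lengths in m; the calibration is good to about 2 mm. A picture is of the moment at which its call begins: read the wrist's pose just before it. camera_model takes no time and is no camera call; for the wrist camera it gives the pose at the moment of the call.
- r.close_job(): hands the job in; it is judged then, once.
Trained networks look in the newest picture that a camera, given by its name, has taken for a name from the list of things; names that differ only in an ending like _2 or _b are one class to them, and where a whole thing is asked for, a point or a joint stands for the part that bears it (a point fixed in the world has none). Each returns a list of dicts, best first, with "conf" (0 to 1); they miss things now and then, are a little off and sometimes report something else, mostly with a low value. They report only what shows in the picture. A call takes as long as a camera call.
- r.look_for(label, camera): "at" ([x, y, z] in m, in the coordinates of the camera as it stood for that picture, good to about 4 mm: the middle of the surface that is visible of it).
- r.spot_point(label, camera): "at" ([x, y, z] in m, in the coordinates of the camera as it stood for that picture, good to about 4 mm: a listed point, or the origin of a listed thing).
The state is a dict: "time": time; "joint_positions": joint angles; "joint_vel": joint speeds; "joint_torque": joint torques, N m; "ee_pos": TCP position; "eef_rot": TCP orientation; "ft_force": force on the tool from outside, world axes, zero at the start; "torque": the same for the moment, N m; "width": finger opening in m; "grip_force": force on a finger pad.
Only numpy, scipy, OpenCV 4.12 (cv2) and the standard library are available. Lean on these libraries where they do the work, as an engineer would, in place of code of your own. Each camera call takes 0.05 s, during which the arm holds its last target. There are 200 camera calls.

## Working session

There is one attempt and no reset: what is moved stays moved. The work goes in short steps, Python scripts to look and compute and a tool call to move; the robot and the scene stay as the last step left them, time stands still between calls to the robot, and variables do not carry over. Pictures are saved under pics/ and viewed, at most 10 in all, crops included, and the job is handed in when it is done.

Besides the shell and the picture viewer there is one more tool, called as a command line: name --argument value ..., lists and objects as JSON in quotes. arm_command: Moves the arm, as the interface text tells. Its arguments: {"type":"object","properties":{"xyz":{"type":"array"},"rot":{"type":"array"},"grip":{"type":"number"},"squeeze":{"type":"number"}},"required":["xyz","rot"]}

```bash
mkdir -p pics; cat > h.py <<'E'
from bench import r
import numpy as np, cv2
def w(cam,p):
    T=np.array(r.camera_model(cam)["T"]); return T[:3,:3]@np.array(p)+T[:3,3]
def find(label,cam,f='spot'):
    o=(r.spot_point if f=='spot' else r.look_for)(label,cam)
    return [(round(d["conf"],2),np.round(w(cam,d["at"]),4).tolist()) for d in o]
def ray(cam,u,v,z):
    m=r.camera_model(cam);T=np.array(m["T"])
    d=T[:3,:3]@np.array([(u-m["cx"])/m["fx"],-(v-m["cy"])/m["fy"],-1]);o=T[:3,3]
    return o+d*(z-o[2])/d[2]
def snap(cam,name):
    i=r.camera(cam); cv2.imwrite(f'pics/{name}.png',cv2.cvtColor(i,cv2.COLOR_RGB2BGR)); return i
E
python3 - <<'E'
from h import *
a=snap('top','t0');b=snap('side','s0')
cv2.imwrite('pics/both.png',cv2.resize(cv2.cvtColor(np.vstack([a,b]),cv2.COLOR_RGB2BGR),(400,600))) if 0 else None
for c in ('top','side'):
    print(c,{k:(np.round(v,3).tolist()) for k,v in r.camera_model(c).items()})
    for l in ('heater','tube_high','tube_a','start_key_top','up_key_top','down_key_top','bottle','label_roll','swab_box'):
        print(l,find(l,c))
s=r.read_state();print(s['time'],s['ee_pos'],s['eef_rot'],s['width'])
E
```

```text
top {'fx': 346.897, 'fy': 346.897, 'cx': 255.743, 'cy': 187.544, 'T': [[0.02, 0.995, -0.1, 0.536], [-1.0, 0.023, 0.022, 0.027], [0.024, 0.1, 0.995, 0.748], [0.0, 0.0, 0.0, 1.0]]}
heater [(0.64, [0.5298, -0.0087, -0.0023])]
tube_high [(0.59, [0.5382, 0.0236, 0.1194]), (0.51, [0.5674, -0.025, 0.1362])]
tube_a [(0.67, [0.5186, -0.0634, 0.1215]), (0.58, [0.5382, 0.0288, 0.1201]), (0.44, [0.6239, -0.0379, 0.1198]), (0.43, [0.6056, -0.0914, 0.1162]), (0.39, [0.5867, 0.0167, 0.1195]), (0.29, [0.5531, 0.171, -0.0023])]
start_key_top [(0.66, [0.4335, -0.0445, 0.0775])]
up_key_top [(0.62, [0.7452, 0.0005, -0.0016]), (0.46, [0.4616, 0.0015, 0.0798])]
down_key_top [(0.53, [0.4317, 0.0065, 0.0673]), (0.26, [0.5342, -0.0114, 0.0])]
bottle [(0.95, [0.5513, 0.1719, -0.0016])]
label_roll [(0.58, [0.5353, -0.2243, -0.0012])]
swab_box []
side {'fx': 350.676, 'fy': 350.676, 'cx': 261.116, 'cy': 191.538, 'T': [[0.83, 0.37, -0.417, 0.332], [-0.558, 0.558, -0.615, -0.391], [0.005, 0.743, 0.669, 0.549], [0.0, 0.0, 0.0, 1.0]]}
heater [(0.87, [0.527, -0.0092, 0.0019])]
tube_high [(0.82, [0.5703, -0.0295, 0.1349])]
tube_a [(0.76, [0.5329, 0.0259, 0.1214]), (0.71, [0.6182, -0.0424, 0.1169]), (0.64, [0.609, -0.0863, 0.1249]), (0.6, [0.515, -0.0671, 0.118]), (0.5, [0.5766, 0.0154, 0.1245])]
start_key_top [(0.57, [0.4351, -0.0456, 0.0802])]
up_key_top [(0.38, [0.4627, -0.0034, 0.0807])]
down_key_top [(0.5, [0.4348, 0.0081, 0.0728])]
bottle [(0.58, [0.5468, 0.1661, 0.0035])]
label_roll [(0.59, [0.534, -0.2264, 0.0016]), (0.59, [0.431, -0.0443, 0.0802])]
swab_box [(0.84, [0.7439, 0.0008, -0.0028]), (0.35, [0.4332, -0.0482, 0.0755])]
1.0 [0.17676308 0.59948133 0.22252977] [ 1.42894471e-01  9.89737930e-01 -3.69553568e-07 -1.55497435e-05] 0.08701041023409989
```

View pics/t0.png

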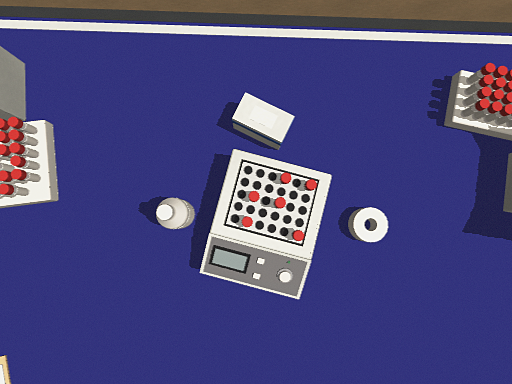

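View pics/s0.png

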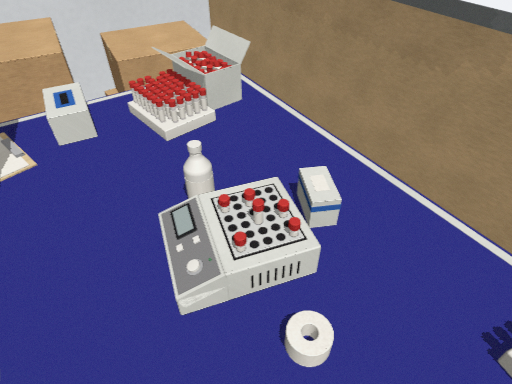

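The top view shows the tall cap at about (280,202), and the side view shows it at (258,205). The start key is at (285,276) in the top view. The networks agree on tube_high ≈ (0.569, -0.027, 0.136) and the key ≈ (0.434, -0.045, 0.079), both with plausible heights. I'll shut the gripper and move above the tube.

arm_command --xyz '[[0.02,-0.03,0],[0.04,-0.062,0],[0.06,-0.095,0],[0.08,-0.128,0],[0.1,-0.16,0],[0.12,-0.19,0],[0.14,-0.224,0],[0.16,-0.256,0],[0.18,-0.288,0],[0.2,-0.32,0],[0.22,-0.35,0],[0.24,-0.384,0],[0.26,-0.416,0],[0.28,-0.448,0],[0.3,-0.48,0],[0.32,-0.512,0],[0.34,-0.544,0],[0.36,-0.576,0],[0.38,-0.608,0],[0.392,-0.626,0]]' --rot '[[0,0,0],[0,0,0],[0,0,0],[0,0,0],[0,0,0],[0,0,0],[0,0,0],[0,0,0],[0,0,0],[0,0,0],[0,0,0],[0,0,0],[0,0,0],[0,0,0],[0,0,0],[0,0,0],[0,0,0],[0,0,0],[0,0,0],[0,0,0]]' --grip 0 --squeeze 10

```text
time: 2.67
ee_pos: [0.57, -0.0308, 0.2228]
eef_rot: [0.145, 0.99, -0.001, 0.001]
ft_force: [-1.5, -0.8, 0.7]
width: 0.0006
grip_force: 0.0
```

arm_command --xyz '[[0,0,0],[0,0,0],[0,0,0],[0,0,0]]' --rot '[[0,0,0],[0,0,0],[0,0,0],[0,0,0]]'

```text
time: 3.0
ee_pos: [0.5685, -0.0251, 0.2226]
eef_rot: [0.142, 0.99, 0.0, -0.0]
ft_force: [-0.6, 0.3, 0.2]
width: 0.0009
grip_force: 0.0
```

```bash
python3 - <<'E'
from h import *
s=r.read_state();print(s['time'],s['ee_pos'],s['eef_rot'],s['width'],s['ft_force'])
snap('wrist','w1')
for l in ('heater','tube_high','tube_a','start_key_top','up_key_top'): print(l,find(l,'wrist'))
E
```

```text
3.0 [ 0.56847701 -0.02509614  0.22255817] [ 1.41983808e-01  9.89868896e-01  3.82553357e-04 -1.47150461e-04] 0.0008823151579500619 [-0.60458784  0.2810998   0.24874407]
heater [(0.78, [0.5315, -0.0073, -0.0019])]
tube_high [(0.63, [0.5737, -0.0352, 0.1332])]
tube_a [(0.91, [0.5337, 0.0307, 0.121]), (0.8, [0.5824, 0.0174, 0.1192]), (0.59, [0.5139, -0.0622, 0.1243])]
start_key_top [(0.57, [0.4356, -0.0509, 0.0835]), (0.39, [0.464, -0.004, 0.0801])]
up_key_top [(0.71, [0.5532, 0.1721, 0.0028]), (0.53, [0.4629, -0.0004, 0.083])]
```

View pics/w1.png

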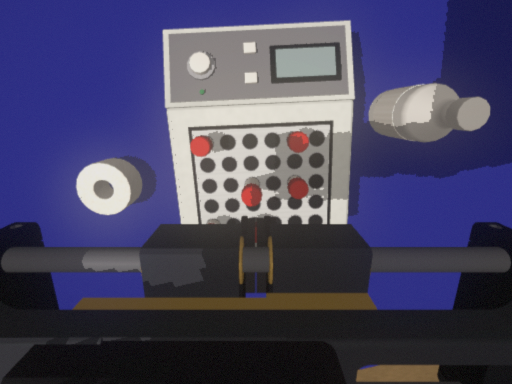

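The wrist view shows the tall cap at about (251,195), its neighbours at (299,188), (298,141) and (201,146), and the start key at (201,64). I'll refine the position by segmenting the red caps.

```bash
cat > m.py <<'E'
from h import *
for c,f in (('top','t0'),('side','s0'),('wrist','w1')):
    h=cv2.cvtColor(cv2.imread(f'pics/{f}.png'),cv2.COLOR_BGR2HSV)
    m=((h[...,1]>170)&(h[...,2]>90)&((h[...,0]<8)|(h[...,0]>172))).astype(np.uint8)
    n,_,st,ce=cv2.connectedComponentsWithStats(m)
    for i in range(1,n):
        if st[i,4]<30: continue
        p=ray(c,*ce[i],.114); q=ray(c,*ce[i],.132)
        if np.hypot(p[0]-.565,p[1]+.03)<.13: print(c,ce[i].round(1),st[i,2:],p[:2].round(4),'z.132:',q[:2].round(4))
E
python3 m.py
```

```text
top [285.6 177.4] [10 12 87] [ 0.6199 -0.0413] z.132: [ 0.6175 -0.0393]
top [310.9 184.1] [11 11 89] [ 0.6085 -0.0882] z.132: [ 0.6065 -0.0849]
top [253.6 195.9] [10 11 82] [0.5844 0.017 ] z.132: [0.583  0.0173]
top [279.7 202.3] [11 11 89] [ 0.5738 -0.031 ] z.132: [ 0.5727 -0.0293]
top [246.9 221.4] [11 10 82] [0.5377 0.0282] z.132: [0.5376 0.0281]
top [298.1 235.2] [12 11 94] [ 0.5147 -0.0654] z.132: [ 0.5153 -0.0628]
side [249.  194.1] [ 11  11 101] [0.581  0.0155] z.132: [ 0.5707 -0.0013]
side [223.7 200.2] [ 12  12 107] [0.5341 0.0269] z.132: [0.5258 0.0096]
side [257.9 204.8] [ 11  13 124] [ 0.5789 -0.0172] z.132: [ 0.5687 -0.0326]
side [282.8 205. ] [ 12  13 110] [ 0.6157 -0.0421] z.132: [ 0.6039 -0.0565]
side [294.  223.6] [ 11  14 125] [ 0.6046 -0.0888] z.132: [ 0.5933 -0.1013]
side [239.7 238.4] [ 12  14 136] [ 0.5115 -0.0657] z.132: [ 0.5041 -0.0791]
wrist [247.2 197.1] [  9  17 100] [ 0.5783 -0.0368] z.132: [ 0.5729 -0.0347]
```

Grid consistency with the other tubes gives tube_high ≈ (0.5715, -0.0305). I'll shift by (+3, -4) mm and descend.

arm_command --xyz '[[0.002,-0.002,0],[0.003,-0.004,-0.01],[0.003,-0.004,-0.025],[0.003,-0.004,-0.04],[0.003,-0.004,-0.055],[0.003,-0.004,-0.065],[0.003,-0.004,-0.07],[0.003,-0.004,-0.072],[0.003,-0.004,-0.072],[0.003,-0.004,-0.072]]' --rot '[[0,0,0],[0,0,0],[0,0,0],[0,0,0],[0,0,0],[0,0,0],[0,0,0],[0,0,0],[0,0,0],[0,0,0]]'

```text
time: 4.13
ee_pos: [0.5722, -0.0306, 0.1512]
eef_rot: [0.143, 0.99, 0.0, 0.0]
ft_force: [0.0, 0.2, 0.1]
width: 0.0003
grip_force: 0.0
```

```bash
python3 - <<'E'
from h import *
a=snap('side','s2');snap('wrist','w2')
b=cv2.cvtColor(a[150:290,170:340],cv2.COLOR_RGB2BGR);w=cv2.imread('pics/w2.png')[100:300,140:370]
cv2.imwrite('pics/c2.png',np.hstack([cv2.resize(b,(437,360)),cv2.resize(w,(360,360))]))
E
```

```text
(no output)
```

View pics/c2.png

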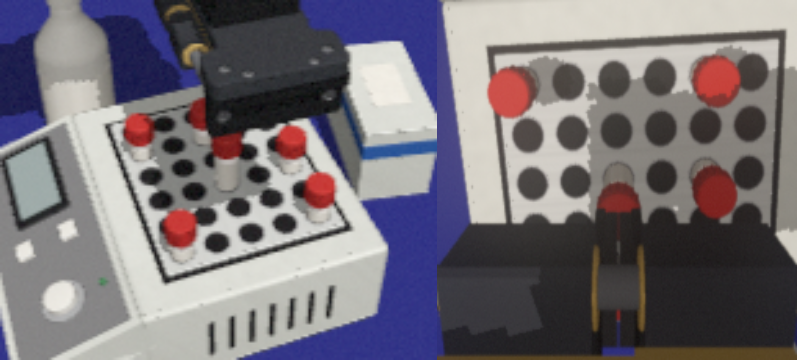

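The side crop shows the fingertips right over the tall cap at (228,135). In the wrist crop the cap at (618,200) is in line with the fingers. I'll press gently.

arm_command --xyz '[[0,0,-0.002],[0,0,-0.004],[0,0,-0.006],[0,0,-0.008],[0,0,-0.01],[0,0,-0.012],[0,0,-0.014],[0,0,-0.016],[0,0,-0.018],[0,0,-0.018]]' --rot '[[0,0,0],[0,0,0],[0,0,0],[0,0,0],[0,0,0],[0,0,0],[0,0,0],[0,0,0],[0,0,0],[0,0,0]]'

```text
time: 5.07
ee_pos: [0.5718, -0.0305, 0.1323]
eef_rot: [0.143, 0.99, 0.0, -0.0]
ft_force: [-0.6, -0.1, -0.3]
width: 0.0004
grip_force: 0.0
```

```bash
python3 - <<'E'
from h import *
a=snap('side','s3');snap('wrist','w3');print(r.read_state()['ft_force'],find('tube_high','wrist'),find('tube_high','side'))
b=cv2.cvtColor(a[150:290,170:340],cv2.COLOR_RGB2BGR);w=cv2.imread('pics/w3.png')[100:300,140:370]
cv2.imwrite('pics/c3.png',np.hstack([cv2.resize(b,(437,360)),cv2.resize(w,(360,360))]))
E
```

```text
[ 0.39748905 -0.31900367 -0.94890195] [(0.73, [0.5739, -0.0343, 0.1297])] [(0.6, [0.5657, -0.0301, 0.1326])]
```

View pics/c3.png

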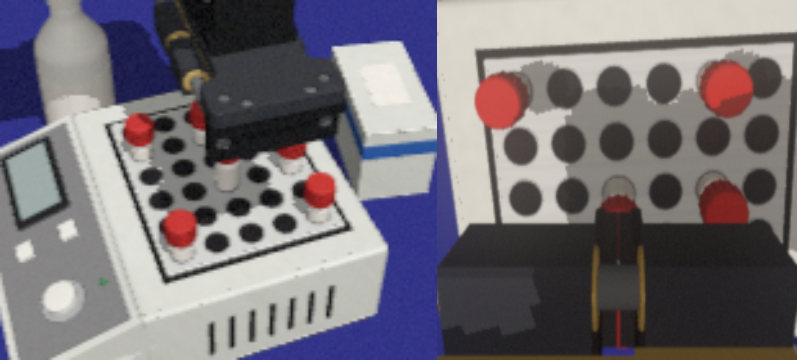

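The tube is moving down ahead of the fingers: the cap is now at (618,200) in the wrist crop, mostly hidden by the tips, with z ≈ 0.131. I'll continue.

arm_command --xyz '[[0,0,-0.002],[0,0,-0.004],[0,0,-0.006],[0,0,-0.008],[0,0,-0.009],[0,0,-0.01],[0,0,-0.011],[0,0,-0.0115],[0,0,-0.0115]]' --rot '[[0,0,0],[0,0,0],[0,0,0],[0,0,0],[0,0,0],[0,0,0],[0,0,0],[0,0,0],[0,0,0]]'

```text
time: 6.02
ee_pos: [0.5719, -0.0305, 0.121]
eef_rot: [0.143, 0.99, 0.0, 0.0]
ft_force: [1.2, -0.6, 1.4]
width: 0.0008
grip_force: 0.6
```

Now a small further press to feel the bottom of the well.

arm_command --xyz '[[0,0,-0.0005],[0,0,-0.001],[0,0,-0.0015],[0,0,-0.0015],[0,0,-0.0015]]' --rot '[[0,0,0],[0,0,0],[0,0,0],[0,0,0],[0,0,0]]'

```text
time: 6.43
ee_pos: [0.5719, -0.0305, 0.12]
eef_rot: [0.143, 0.99, 0.0, 0.0]
ft_force: [-0.8, -0.8, 7.0]
width: 0.0004
grip_force: 3.4
```

The tube has bottomed out: cap at z = 0.120 with a 7 N reaction. I'll retreat and go towards the key, tilting the tool to its axis.

arm_command --xyz '[[0,0,0.01],[0,0,0.03],[0,0,0.055],[0,0,0.08],[-0.02,0,0.09],[-0.05,-0.003,0.09],[-0.08,-0.006,0.09],[-0.105,-0.008,0.085],[-0.122,-0.01,0.08],[-0.122,-0.01,0.08],[-0.122,-0.01,0.08],[-0.122,-0.01,0.08]]' --rot '[[0,0,0],[0,0,0],[0,0,0],[0,0,0],[-0.012,-0.05,0],[-0.025,-0.1,0],[-0.037,-0.15,0],[-0.05,-0.2,0],[-0.062,-0.25,0],[-0.074,-0.305,0],[-0.074,-0.305,0],[-0.074,-0.305,0]]'

```text
time: 7.43
ee_pos: [0.4495, -0.0404, 0.2001]
eef_rot: [0.141, 0.978, -0.014, 0.155]
ft_force: [0.3, -0.5, 0.1]
width: 0.0003
grip_force: 0.0
```

```bash
python3 - <<'E'
from h import *
s=r.read_state();print(s['time'],s['ee_pos'],s['eef_rot'],s['joint_positions'].round(2) if hasattr(s['joint_positions'],'round') else s['joint_positions'])
a=snap('side','s4');snap('wrist','w4');snap('top','t4')
for c in('side','top','wrist'):
  for l in('tube_high','tube_a','start_key_top'): print(c,l,find(l,c))
b=cv2.cvtColor(a[150:290,170:340],cv2.COLOR_RGB2BGR);w=cv2.imread('pics/w4.png')
cv2.imwrite('pics/c4.png',np.hstack([cv2.resize(b,(364,300)),cv2.resize(w,(400,300))]))
E
```

```text
7.4333 [ 0.4495023  -0.04042554  0.20014317] [ 0.1410561   0.97761199 -0.01413767  0.15549309] [-0.57 -0.35  0.4   2.19  0.3   1.    0.98]
side tube_high [(0.71, [0.745, 0.0029, 0.0006]), (0.62, [0.5651, -0.028, 0.1206])]
side tube_a [(0.76, [0.5126, -0.0697, 0.1201]), (0.68, [0.6108, -0.0874, 0.1245]), (0.63, [0.6182, -0.0415, 0.1201]), (0.61, [0.5338, 0.0269, 0.123]), (0.46, [0.5754, 0.0169, 0.1201])]
side start_key_top [(0.53, [0.4319, -0.0444, 0.0782])]
top tube_high [(0.66, [0.5704, -0.0274, 0.1179])]
top tube_a [(0.64, [0.5183, -0.0649, 0.1139]), (0.63, [0.6069, -0.0919, 0.1163]), (0.62, [0.5387, 0.0258, 0.1183]), (0.54, [0.5845, 0.0174, 0.1197]), (0.5, [0.6224, -0.0382, 0.1222])]
top start_key_top []
wrist tube_high [(0.34, [0.4317, -0.0464, 0.0831])]
wrist tube_a [(0.76, [0.5156, -0.0626, 0.1254]), (0.17, [0.551, 0.1691, 0.0029])]
wrist start_key_top [(0.71, [0.4344, -0.0488, 0.0852])]
```

View pics/c4.png

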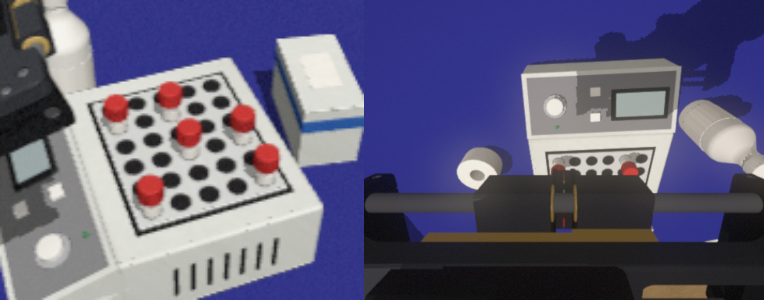

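The tube is now level with the others (cap at (190,130) in the side crop, z ≈ 0.119). The key shows at (52,250) in the side crop and (555,105) in the wrist view. I'll approach along its axis.

arm_command --xyz '[[-0.005,0,-0.012],[-0.01,-0.001,-0.026],[-0.016,-0.002,-0.04],[-0.022,-0.0025,-0.054],[-0.027,-0.0025,-0.066],[-0.03,-0.0025,-0.0735],[-0.03,-0.0025,-0.0735],[-0.03,-0.0025,-0.0735]]' --rot '[[0,0,0],[0,0,0],[0,0,0],[0,0,0],[0,0,0],[0,0,0],[0,0,0],[0,0,0]]'

```text
time: 8.7
ee_pos: [0.42, -0.043, 0.1263]
eef_rot: [0.141, 0.978, -0.015, 0.156]
ft_force: [-0.7, 0.3, 0.7]
width: 0.0006
grip_force: 0.0
```

```bash
python3 - <<'E'
from h import *
s=r.read_state();print(s['time'],s['ee_pos'],s['eef_rot'],np.round(s['joint_positions'],2))
a=snap('side','s5');snap('wrist','w5')
for c in('side','wrist'):
  for l in('start_key_top',): print(c,l,find(l,c))
b=cv2.cvtColor(a[170:310,130:300],cv2.COLOR_RGB2BGR);w=cv2.imread('pics/w5.png')
cv2.imwrite('pics/c5.png',np.hstack([cv2.resize(b,(364,300)),cv2.resize(w,(400,300))]))
E
```

```text
8.7 [ 0.41996619 -0.04301286  0.12634916] [ 0.14114209  0.97757182 -0.01475657  0.15561008] [-0.55 -0.34  0.4   2.35  0.34  0.84  0.94]
side start_key_top [(0.56, [0.4356, -0.046, 0.0783])]
wrist start_key_top [(0.85, [0.4342, -0.0473, 0.0806]), (0.3, [0.514, -0.0628, 0.1231])]
```

View pics/c5.png

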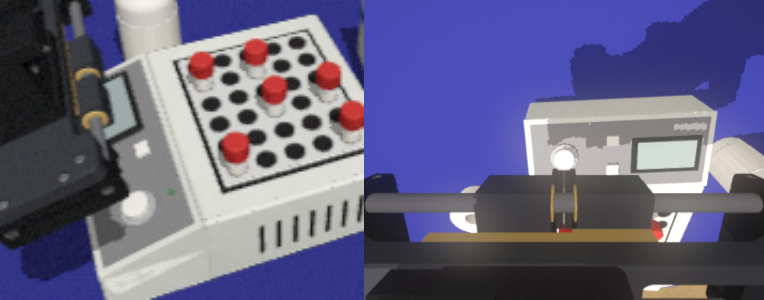

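Joint 4 is near its limit (2.35 of 2.42), so I'll take off half the tilt and close in to about 20 mm off the key.

arm_command --xyz '[[0,0,0],[0.002,0,0],[0.004,-0.001,-0.005],[0.006,-0.002,-0.015],[0.008,-0.002,-0.022],[0.0085,-0.002,-0.027],[0.0085,-0.002,-0.027],[0.0085,-0.002,-0.027]]' --rot '[[0.013,0.05,0],[0.025,0.1,0],[0.037,0.152,0],[0.037,0.152,0],[0.037,0.152,0],[0.037,0.152,0],[0.037,0.152,0],[0.037,0.152,0]]'

```text
time: 9.57
ee_pos: [0.4279, -0.0449, 0.099]
eef_rot: [0.142, 0.987, -0.007, 0.078]
ft_force: [1.2, 0.2, -0.4]
width: 0.001
grip_force: 0.0
```

```bash
python3 - <<'E'
from h import *
s=r.read_state();print(s['time'],s['ee_pos'],s['ft_force'],np.round(s['joint_positions'],2))
E
```

```text
9.5667 [ 0.42791843 -0.04490967  0.0989758 ] [ 1.20884406  0.24492366 -0.41934469] [-0.61 -0.15  0.54  2.25  0.16  0.88  1.13]
```

arm_command --xyz '[[0.0012,-0.0003,-0.004],[0.0024,-0.0006,-0.008],[0.0036,-0.0009,-0.0115],[0.0048,-0.0012,-0.015],[0.0054,-0.0013,-0.017],[0.006,-0.0014,-0.019],[0.006,-0.0014,-0.019],[0.006,-0.0014,-0.019]]' --rot '[[0,0,0],[0,0,0],[0,0,0],[0,0,0],[0,0,0],[0,0,0],[0,0,0],[0,0,0]]'

```text
time: 10.23
ee_pos: [0.4343, -0.0465, 0.0801]
eef_rot: [0.142, 0.987, -0.007, 0.078]
ft_force: [-1.2, 0.3, 1.7]
width: 0.0006
grip_force: 1.0
```

arm_command --xyz '[[0.0005,-0.0001,-0.0015],[0.0009,-0.0002,-0.003],[0.0012,-0.0003,-0.004],[0.0012,-0.0003,-0.004],[0.0012,-0.0003,-0.004]]' --rot '[[0,0,0],[0,0,0],[0,0,0],[0,0,0],[0,0,0]]'

```text
time: 10.65
ee_pos: [0.4355, -0.0467, 0.0768]
eef_rot: [0.143, 0.987, -0.007, 0.078]
ft_force: [-11.2, 0.0, 21.0]
width: 0.0003
grip_force: 11.2
```

```bash
python3 - <<'E'
from h import *
a=snap('side','s6');snap('wrist','w6')
print(r.read_state()['ft_force'])
for c in('side','wrist'): print(c,find('start_key_top',c))
b=cv2.cvtColor(a[190:310,150:270],cv2.COLOR_RGB2BGR);w=cv2.imread('pics/w6.png')[60:300,130:450]
cv2.imwrite('pics/c6.png',np.hstack([cv2.resize(b,(380,380)),cv2.resize(w,(420,380))]))
E
```

```text
[-11.19270056  -0.28938084  20.14338957]
side []
wrist [(0.56, [0.437, -0.0464, 0.0766])]
```

View pics/c6.png

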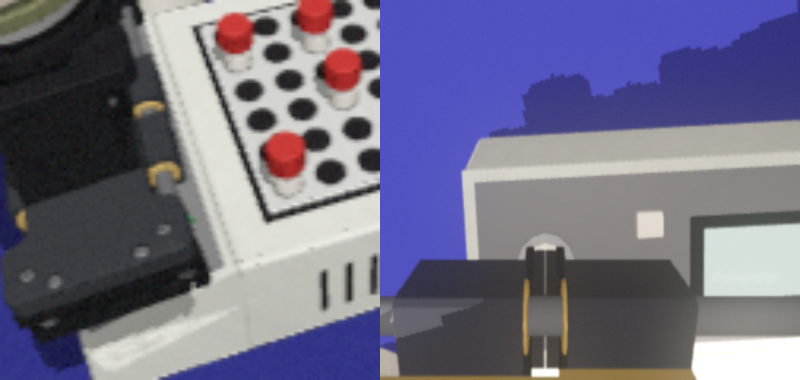

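The wrist crop shows the fingers centred on the key at (545,245). The reaction is 21 N, well above the 3.5 N spring, and the key top reads about 77 mm, so the key is fully in. I'll withdraw.

arm_command --xyz '[[-0.0012,0.0003,0.004],[-0.003,0.0007,0.01],[-0.007,0.002,0.025],[-0.01,0.003,0.045],[-0.01,0.003,0.07],[-0.01,0.003,0.095],[-0.01,0.003,0.12],[-0.01,0.003,0.14],[-0.01,0.003,0.15],[-0.01,0.003,0.15],[-0.01,0.003,0.15]]' --rot '[[0,0,0],[0,0,0],[0,0,0],[0,0,0],[0,0,0],[0,0,0],[0,0,0],[0,0,0],[0,0,0],[0,0,0],[0,0,0]]'

```text
time: 11.77
ee_pos: [0.4254, -0.0437, 0.2255]
eef_rot: [0.142, 0.987, -0.007, 0.078]
ft_force: [0.5, 0.0, -0.8]
width: 0.0005
grip_force: 0.0
```

```bash
python3 - <<'E'
from h import *
s=r.read_state();print(s['time'],s['ee_pos'],s['ft_force'])
a=snap('side','s7');w=snap('wrist','w7');snap('top','t7')
for c in('side','wrist','top'):
  for l in ('start_key_top','tube_high','bottle','label_roll','swab_box'):print(c,l,find(l,c)[:2])
b=a[190:310,150:270]
cv2.imwrite('pics/c7.png',cv2.cvtColor(np.hstack([cv2.resize(b,(350,350)),cv2.resize(w,(450,350))]),cv2.COLOR_RGB2BGR))
E
```

```text
11.7667 [ 0.42535637 -0.04365274  0.2255042 ] [ 0.50915392  0.0346567  -0.78428864]
side start_key_top [(0.58, [0.4348, -0.0458, 0.0775]), (0.28, [0.5316, -0.0066, 0.0001])]
side tube_high [(0.64, [0.567, -0.0307, 0.118])]
side bottle []
side label_roll [(0.65, [0.5339, -0.2265, 0.0033])]
side swab_box [(0.69, [0.7457, 0.0027, -0.0008]), (0.24, [0.4593, -0.0034, 0.0777])]
wrist start_key_top [(0.57, [0.4369, -0.0436, 0.083])]
wrist tube_high []
wrist bottle [(0.82, [0.5506, 0.1713, 0.0028])]
wrist label_roll [(0.73, [0.5351, -0.2251, 0.0022])]
wrist swab_box []
top start_key_top [(0.51, [0.4637, 0.0046, 0.0776]), (0.43, [0.4348, -0.0435, 0.0799])]
top tube_high [(0.57, [0.6235, -0.0369, 0.1212]), (0.52, [0.5707, -0.0257, 0.1165])]
top bottle [(0.76, [0.5526, 0.1723, -0.0012])]
top label_roll [(0.57, [0.536, -0.2252, -0.0033])]
top swab_box [(0.94, [0.7457, 0.0018, -0.0045]), (0.16, [0.552, 0.1716, -0.0039])]
```

View pics/c7.png

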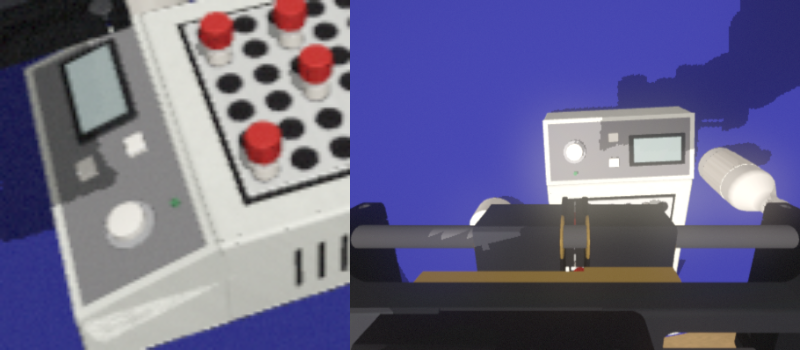

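The key is out again at (128,222) in the side crop, the tubes are level, nothing else has moved, and the arm is clear.

```bash
python3 -c "
from bench import r
print(r.close_job())"
```

```text
the job is handed in; nothing more can be done
None
```

I pressed the stuck tube fully home (cap top at about 120 mm), then pressed the start key in and saw it spring back out, withdrew clear of everything, and handed the job in; no verdict was shown.

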